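# Return the service tools to their foam inserts

### The job

Put the service tools back in the tool-chest tray: lay the two spanners, the red-handled pliers and the green screwdriver each in the foam insert whose pocket is cut to its outline and size, pointing the same way as the outline (jaws and screwdriver tip away from the robot). Each must lie flat on the floor of its own pocket.

Things in the scene. Friction and masses are not known exactly. Their poses are not given: they have to be found in the camera images.
- spanner_long: The longer steel combination spanner, 167 x 34 x 6 mm, lying flat, 0.11 kg. Origin: middle of its length, at the underside; +x points to the open jaw (34 mm wide), -x to the ring end (26 mm wide). Shank 12 mm wide, 1 to 6 mm above its underside, from x = -50 to +50 mm: grip it across (along y) between x = -30 and -10.
- spanner_short: The shorter steel combination spanner, 136 x 26 x 6 mm, lying flat, 0.11 kg. Origin: middle of its length, at the underside; +x points to the open jaw (26 mm wide), -x to the ring end (20 mm wide). Shank 12 mm wide, 1 to 6 mm above its underside, from x = -45 to +45 mm: grip it across (along y) between x = -30 and -10.
- pliers: Pliers with red sleeved handles, rigid, 166 x 48 x 12 mm, lying flat, 0.24 kg. Origin: middle of its length, at the underside; +x points to the jaws, -x to the handle ends. Widest, 48 mm over both handles, from about x = -35 to 0: grip across both handles (along y) at x = -20.
- screwdriver: Screwdriver, 186 mm long, green handle 28 mm thick, lying flat, 0.09 kg. Origin: middle of its length, at the underside; its length runs along y: handle from y = +3 to +93 mm, thin shaft (6 mm thick, its axis 14 mm above the underside) on to the tip at y = -93 mm. Grip the handle across (along x) at y = +22 mm.
- insert_spanner_long: Fixed foam insert with a pocket in the outline of the longer spanner: 181 mm long, broad end (48 mm, open jaw) at +x. Origin: underside, middle of its short edge nearest the robot, 3 mm above the bench; +x along it, away from the robot. Tool origin belongs at x=115 mm, y=0 on the pocket floor, z=14 mm; 7 mm play all round. Dark foam 230 x 76 x 30 mm, one of four in a tray.
- insert_spanner_short: Foam insert like the others, pocket in the outline of the shorter spanner: 150 mm long, broad end (40 mm, open jaw) at +x. Origin: underside, middle of its short edge nearest the robot, 3 mm above the bench; +x along it, away from the robot. Tool origin belongs at x=115 mm, y=0 on the pocket floor, z=14 mm; 7 mm play all round. All foam tops are 33 mm, pocket floors 17 mm above the bench.
- insert_pliers: Foam insert like the others, pocket in the outline of the pliers: 180 mm long, 62 mm wide for the handles, 38 mm for the jaws at +x. Origin: underside, middle of its short edge nearest the robot, 3 mm above the bench; +x along it, away from the robot. Tool origin belongs at x=115 mm, y=0 on the pocket floor, z=14 mm; 7 mm play all round. All are cut to floor level from x=65 to 125 mm, for fingers.
- insert_driver: Foam insert like the others, pocket in the outline of the screwdriver: 200 mm long, 42 mm wide for the handle, a 20 mm slot for the shaft at +x. Origin: underside, middle of its short edge nearest the robot, 3 mm above the bench; +x along it, away from the robot. Tool origin belongs at x=115 mm, y=0 on the pocket floor, z=14 mm; 7 mm play all round. Pockets lie 77.5 mm apart; tray rim 12 mm high.

How it is judged:
By the outcome, as a careful person would: the job done as asked, in the order asked, and still so for the second after the job is handed in, with the robot touching nothing.
It also fails if it takes over 96 s, if anything falls off the work surface, if the arm or the gripper's body presses on something with over 40 N, if the wrist force passes 120 N, or if a joint passes its speed limit or range.

### The arm

A 6-joint arm with a two-finger parallel gripper is mounted at the origin on the work surface; the furniture and walls round the work are solid. World frame = base frame: x ahead of the robot, y to its left, z up, the work surface at z = 0. Lengths are in m, angles in rad, forces in N, time in s.
With the tool pointing down it reaches from about 0.325 to 0.875 m from the base axis. Payload 4.4 kg.
Tool frame: the origin (TCP) lies between the finger pads, 19 mm behind the fingertips; this is the grasp point; z points along the fingers, y is the line along which they close (so a half turn about z gives the same grasp; the last joint's range is limited). The gripper opens to 85 mm and grips with 20 to 120 N. Pads are 22 mm wide; open, the fingers measure 114 mm over their backs; the gripper's body (76 mm by 85 mm) begins 54 mm behind the grasp point. The pads swing forward as they close: fully open they stand 13 mm farther back than shut.
Start: joints at [1.008, 0.207, 1.542, -0, 1.393, -0.15], TCP at [0.231, 0.527, 0.25] pointing down, gripper open.
Joint ranges: [-2.73, 2.73], [-0.86, 2.22], [0.23, 2.46], [-1.11, 4.25], [0.08, 2.63], [-2.82, 2.82]. Speed limits (rad/s): [2.79, 2.79, 3.14, 3.14, 3.14, 3.14].

### API

Orientations are given as a unit quaternion [w, x, y, z].
In Python, from workcell import arm gives the robot as it stands.
- The arm moves only by the shell command python3 -m crank 'ROWS' [FORCE]. ROWS is JSON, a list of rows, each an object of numbers: "x", "y", "z": the shift along the tool's x, y, z scaled (see below); "rx", "ry", "rz": the turn, a rotation vector about the tool's x, y, z scaled (see below); "hand": the opening, from 0 (shut) to 1 (fully open). A call has exactly 5 rows; each row is the pose to reach, as a shift and turn from the pose commanded when the call began, along the tool's axes at that moment; what a row does not reach only later rows make up. The controller multiplies each number of a shift by 0.6 m and each number of a turn by 45 degrees. A row lasts 1/8 s, in which the tool goes at most 62.5 mm and 10.7 degrees, less where a joint would pass 70% of its speed; a pose out of reach is approached as far as the arm can. A call with a number of a shift or a turn outside -1 to 1 is refused whole. A call with a gripper value outside its range is refused whole. The fingers move at their own pace and stop on an object; FORCE is the grip in N (left out, the last holds). Time passes only in rows, so rows that repeat a pose let the fingers close, or fill a call up. It gives the time, the measured TCP pose, the force, the opening and the grip force at its end, in the units of the state.
- arm.get_state(): the state, without advancing time (a new reading comes with each control period).
- arm.get_image(name): name is "side" or "top"; returns a dict with "pixels" (420x560x3 uint8, blue, green, red), "fx", "fy", "cx", "cy" (pixels), "k1" (the pictures are not rectified: a ray, as slopes to the right and down, at radius r is drawn at 1 + k1 r^2 times it, then the intrinsics apply), "rvec" (rotation vector, rad) and "tvec" (3), from world to camera coordinates, as OpenCV has them. Camera axes: x right, y down, z forward; pixel columns grow to the right and rows downward; lengths in m; the calibration is good to about 2 mm. A picture is of the moment at which its call begins. There is no depth.
- arm.close_job(): hands the job in; it is judged then, once.
The state is a dict: "time_s": time; "joint_pos": joint angles; "joint_velocities": joint speeds; "joint_efforts": joint torques, N m; "tcp_pos": TCP position; "orientation": TCP orientation; "contact_force": force on the tool from outside, world axes, zero at the start; "wrist_torque": the same for the moment, N m; "width": opening from 0.0 (shut) to 1.0 (fully open); "grasp_force": force on a finger pad.
Only numpy, scipy, OpenCV 4.12 (cv2) and the standard library are available. Lean on these libraries where they do the work, as an engineer would, in place of code of your own. Each camera call takes 0.05 s, during which the arm holds its last target. There are 200 camera calls.

## Working session

There is one attempt and no reset: what is moved stays moved. The work goes in short steps, Python scripts to look and compute and a shell command to move; the robot and the scene stay as the last step left them, time stands still between calls to the robot, and variables do not carry over. Pictures are saved under pics/ and viewed, at most 14 in all, crops included, and the job is handed in when it is done.

```bash
ls; mkdir -p pics
python3 - <<'E'
from workcell import arm
import cv2
for n in("top","side"):
    d=arm.get_image(n); cv2.imwrite(f"pics/{n}0.png",d["pixels"]); print({k:v for k,v in d.items() if k!="pixels"})
print(arm.get_state())
E
```

```text
pics
{'fx': 469.43210596995164, 'fy': 469.43210596995164, 'cx': 290.6126258780392, 'cy': 208.27110626316676, 'k1': -0.13053843316051425, 'rvec': array([ 2.15675371, -2.15408076,  0.10151892]), 'tvec': array([-0.02374403,  0.49583688,  0.83657967])}
{'fx': 502.2446277351253, 'fy': 502.2446277351253, 'cx': 274.25948543475323, 'cy': 206.68842866581556, 'k1': -0.13260024450959976, 'rvec': array([ 0.09728688, -3.00386263,  0.87227742]), 'tvec': array([0.52403716, 0.06057365, 1.05340314])}
{'time_s': 0.1, 'joint_pos': array([ 1.00748859e+00,  2.07410825e-01,  1.54285640e+00, -2.46748710e-05,
        1.39350839e+00, -1.50508746e-01]), 'joint_velocities': array([ 8.19634211e-05, -1.46704875e-04, -4.35881926e-03,  1.89765332e-03,
       -5.28071680e-04, -2.56574487e-03]), 'joint_efforts': array([-1.97924412e-03, -3.84093690e+01, -2.92548251e+01, -3.05342801e-04,
        4.85482407e-03, -2.43663010e-05]), 'tcp_pos': array([0.23033538, 0.52611856, 0.24887718]), 'orientation': array([-3.69963815e-04,  2.04934885e-01,  9.78775000e-01, -1.02693904e-03]), 'contact_force': array([ 0.35947661, -0.07452046, -0.09237952]), 'wrist_torque': array([-0.01958474,  0.05604777,  0.00213807]), 'grasp_force': 0.0, 'width': 0.9979135538962345}
```

View pics/top0.png

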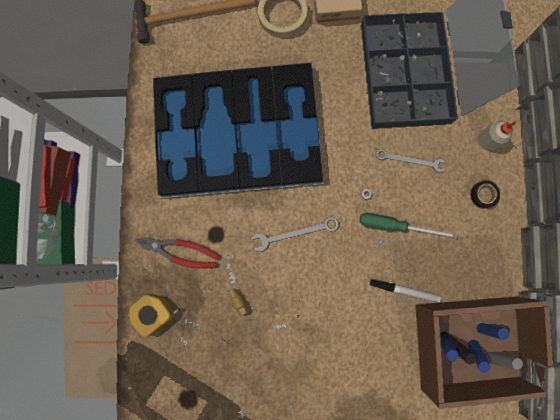

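View pics/side0.png

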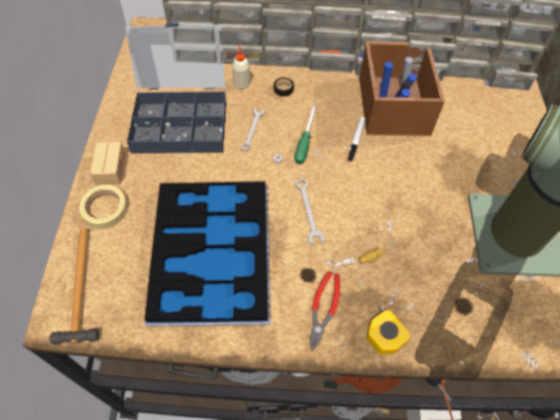

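The top view shows the tray (rows 65-195, cols 155-325). Its pockets from the left are long spanner, pliers, driver and short spanner. The pliers are at (180,250), the long spanner at (295,233), the short spanner at (410,160) and the driver at (407,225). Next I'll measure them.

```bash
cat > h.py <<'E'
import numpy as np, cv2
from workcell import arm
from scipy.spatial.transform import Rotation as R
def ray(d,px,z):
    "pixels (n,2) -> world points on plane height z"
    K=np.array([[d["fx"],0,d["cx"]],[0,d["fy"],d["cy"]],[0,0,1]]); D=np.array([d["k1"],0,0,0,0.])
    n=cv2.undistortPoints(np.array(px,float).reshape(-1,1,2),K,D).reshape(-1,2)
    M=cv2.Rodrigues(np.array(d["rvec"]))[0]; C=-M.T@d["tvec"]
    v=np.c_[n,np.ones(len(n))]@M
    return C+v*((z-C[2])/v[:,2])[:,None]
def main(mask,k=1):
    c,_=cv2.findContours(mask.astype(np.uint8),cv2.RETR_EXTERNAL,cv2.CHAIN_APPROX_NONE)
    return sorted(c,key=cv2.contourArea)[::-1][:k]
def rect(P):
    (c,(w,h),a)=cv2.minAreaRect((P[:,:2]*1000).astype(np.float32)); return np.round([*c,w,h,a],1)
def axis_widths(P,n=12):
    "extent across the principal axis, in slices"
    p=P[:,:2]*1000; c,s,a=cv2.minAreaRect(p.astype(np.float32)); b=cv2.boxPoints((c,s,a))
    e=b[1]-b[0]; f=b[2]-b[1]; u=(e if np.hypot(*e)>np.hypot(*f) else f); u=u/np.hypot(*u); v=np.array([-u[1],u[0]])
    q=(p-c)@np.c_[u,v]; return c,u,q
def hsv(d): return cv2.cvtColor(d["pixels"],cv2.COLOR_BGR2HSV)
E
python3 - <<'E'
from h import *
for n in("top","side"):
    d=arm.get_image(n); h=hsv(d); H,S,V=h[...,0],h[...,1],h[...,2]
    M=cv2.Rodrigues(d["rvec"])[0]; print(n,"cam",(-M.T@d["tvec"]).round(3))
    blue=(H>95)&(H<115)&(S>120)&(V>70)
    if n=="top":
        b=blue.copy(); b[:,340:]=0; b[:60]=0; b[210:]=0
        g=(H>50)&(H<90)&(S>80); g[:,:350]=0; g[:200]=0; g[245:]=0;g[:,465:]=0
        r=((H<6)|(H>174))&(S>120)&(V>70); r[:225]=0; r[280:]=0; r[:,:130]=0; r[:,230:]=0
        gr=lambda a,c,e,f:(lambda m:m)(np.pad(((S<70)&(V>70))[c:f,a:e],((c,420-f),(a,560-e))))
        sl=gr(245,210,345,258); ss=gr(370,145,450,175); sh=gr(405,222,465,245)
        pj=np.zeros_like(b)
    else:
        b=blue.copy(); b[:,:145]=0;b[:,272:]=0;b[:175]=0;b[330:]=0
        g=(H>50)&(H<90)&(S>80); g[:,:290]=0; g[:100]=0; g[165:]=0;g[:,320:]=0
        r=((H<6)|(H>174))&(S>120)&(V>70); r[:265]=0; r[350:]=0; r[:,:300]=0; r[:,345:]=0
        gr=lambda a,c,e,f:np.pad(((S<70)&(V>70))[c:f,a:e],((c,420-f),(a,560-e)))
        sl=gr(290,175,328,247); ss=gr(238,105,268,153); sh=gr(302,100,320,140)
    for c in main(b,5):
        if cv2.contourArea(c)<200: continue
        P=ray(d,c,.033); print("blue33",rect(P),"min",(P.min(0)*1e3).round(),"max",(P.max(0)*1e3).round())
    for nm,m,z in(("green",g,.014),("red",r,.006),("sl",sl,.005),("ss",ss,.005),("shaft",sh,.014)):
        for c in main(m,2):
            if cv2.contourArea(c)>25: print(nm,cv2.contourArea(c),rect(ray(d,c,z)),"px",cv2.boundingRect(c))
    o=d["pixels"].copy()
    for m in(b,g,r,sl,ss,sh): cv2.drawContours(o,main(m,4),-1,(255,0,255),1)
    x0,y0,x1,y1=(130,55,470,285) if n=="top" else(135,90,360,355)
    cv2.imwrite(f"pics/{n}1.png",cv2.resize(o[y0:y1,x0:x1],None,fx=2.2,fy=2.2,interpolation=cv2.INTER_NEAREST))
E
```

```text
top cam [ 0.399 -0.039  0.886]
blue33 [653.    4.3 191.4 151.1   6.2] min [553. -74.  33.] max [744.  80.  33.]
blue33 [642.7 118.4 171.8  73.1   4.6] min [557.  79.  33.] max [729. 154.  33.]
blue33 [636.3 195.4 172.7  71.3   5.4] min [550. 156.  33.] max [724. 231.  33.]
green 504.5 [ 471.  -196.5   88.6   25.6   80.5] px (360, 213, 48, 19)
red 235.0 [394.8 159.9  89.4  16.3  81.2] px (171, 255, 47, 13)
red 228.0 [422.7 153.4  89.9  15.6  70.6] px (175, 239, 45, 21)
sl 596.5 [452.5 -31.1  34.2 166.6  14.2] px (251, 217, 88, 35)
ss 395.0 [ 591.2 -252.4  135.3   26.4   80.6] px (376, 149, 70, 24)
shaft 158.0 [ 453.6 -288.    97.2    7.9   79.2] px (407, 225, 51, 14)
side cam [0.496 0.545 0.919]
blue33 [645.8 124.5 177.6  69.3   4. ] min [556.  87.  33.] max [735. 160.  33.]
blue33 [638.6 201.2 179.4  72.2   4.1] min [549. 162.  33.] max [728. 237.  33.]
blue33 [651.6  48.2 196.3  70.2   3.9] min [553.  10.  33.] max [750.  83.  33.]
blue33 [659.2 -28.  148.6  68.3   3.8] min [585. -65.  33.] max [733.   6.  33.]
green 230.5 [ 471.8 -194.9   90.7   22.8   79.7] px (295, 133, 15, 30)
red 161.5 [395.9 160.9  87.2  14.7  82.6] px (329, 274, 11, 42)
red 159.0 [424.1 153.4  86.3  14.1  70.7] px (313, 272, 19, 38)
sl 395.0 [455.8 -30.3  34.3 165.4  15.7] px (296, 179, 29, 66)
ss 206.5 [ 592.5 -250.7  136.1   26.3   81.5] px (242, 108, 22, 43)
shaft 82.5 [ 455.3 -288.    93.6   10.    80.2] px (305, 104, 11, 29)
```

View pics/top1.png

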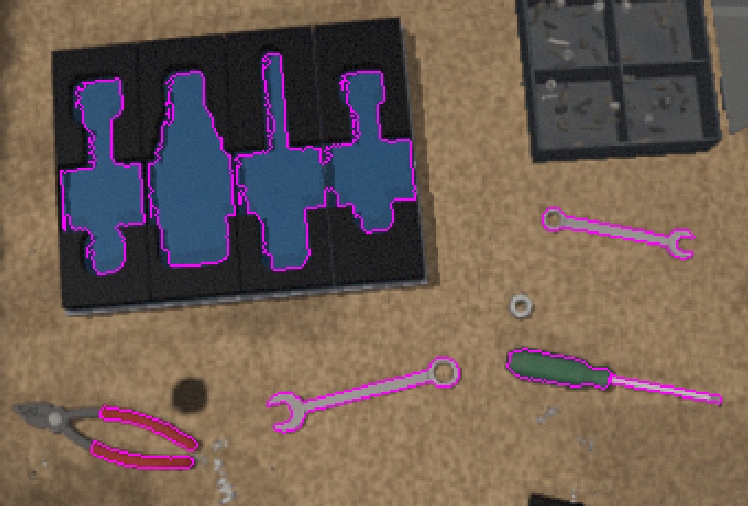

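The contours fit cleanly: jaws of the long spanner and pliers point left (+y), the short spanner's jaw and the driver tip point right (-y), and the cross-cuts are about 70 mm wide. Next I need the exact insert frame and the pliers' axis.

```bash
python3 - <<'E'
from h import *
for n in("top","side"):
    d=arm.get_image(n); h=hsv(d); H,S,V=h[...,0],h[...,1],h[...,2]
    b=(H>95)&(H<115)&(S>120)&(V>70)
    if n=="top": b[:,340:]=0; b[:60]=0; b[210:]=0
    else: b[:,:145]=0;b[:,272:]=0;b[:175]=0;b[330:]=0
    yx=np.argwhere(b)[:,::-1]
    for th in (3.5,4.5):
        t=np.radians(th); u=np.array([np.cos(t),np.sin(t)]); v=np.array([-u[1],u[0]])
        A=ray(d,yx,.033)[:,:2]*1e3; B=ray(d,yx,.017)[:,:2]*1e3; A=A@np.c_[u,v]; B=B@np.c_[u,v]
        # columns along v every 77.5: profile of near (z33) and far (z17) ends per v bin of 6 mm
        print(n,th,"v: near33, far17")
        if th==3.5: 
            for w in range(-110,200,6):
                m=(abs(A[:,1]-w)<3); k=abs(B[:,1]-w)<3
                print(w,(A[m,0].min().round(), B[k,0].max().round()) if m.any() and k.any() else None,end="; ")
            print()
        # cut rows u~(635..): v gaps
        m=(A[:,0]>615)&(A[:,0]<640); k=(B[:,0]>615)&(B[:,0]<640)
        for nm,q in(("A33",A[m,1]),("B17",B[k,1])):
            q=np.sort(q); g=np.where(np.diff(q)>3)[0]; print(nm,[(round(x),round(y)) for x,y in zip(q[np.r_[0,g+1]],q[np.r_[g,len(q)-1]])])
    # pliers: red + dark grey
    if n=="top": s=np.s_[225:280,130:228]
    else: s=np.s_[265:352,300:345]
    m=np.zeros(H.shape,bool); red=((H<6)|(H>174))&(S>120)&(V>70); m[s]=(red|(S<75))[s]
    m=cv2.morphologyEx(m.astype(np.uint8),cv2.MORPH_CLOSE,np.ones((3,3)))
    c=main(m)[0]; print("pliers",rect(ray(d,c,.006)),cv2.boundingRect(c))
    o=d["pixels"].copy(); cv2.drawContours(o,[c],-1,(255,0,255),1)
    x,y,w,hh=cv2.boundingRect(c); cv2.imwrite(f"pics/pl_{n}.png",cv2.resize(o[y-8:y+hh+8,x-8:x+w+8],None,fx=4,fy=4,interpolation=cv2.INTER_NEAREST))
E
python3 -c "
import cv2,numpy as np
a=cv2.imread('pics/pl_top.png');b=cv2.imread('pics/pl_side.png');H=max(a.shape[0],b.shape[0])
cv2.imwrite('pics/pl.png',np.hstack([np.pad(i,((0,H-i.shape[0]),(0,0),(0,0))) for i in(a,b)]))"
```

```text
top 3.5 v: near33, far17
-110 (np.float64(608.0), np.float64(665.0)); -104 (np.float64(608.0), np.float64(666.0)); -98 (np.float64(609.0), np.float64(666.0)); -92 (np.float64(587.0), np.float64(729.0)); -86 (np.float64(583.0), np.float64(730.0)); -80 (np.float64(583.0), np.float64(730.0)); -74 (np.float64(582.0), np.float64(730.0)); -68 (np.float64(582.0), np.float64(731.0)); -62 (np.float64(596.0), np.float64(729.0)); -56 (np.float64(600.0), np.float64(729.0)); -50 (np.float64(606.0), np.float64(665.0)); -44 (np.float64(606.0), np.float64(665.0)); -38 (np.float64(613.0), np.float64(664.0)); -32 (np.float64(607.0), np.float64(665.0)); -26 (np.float64(606.0), np.float64(665.0)); -20 (np.float64(561.0), np.float64(663.0)); -14 (np.float64(557.0), np.float64(664.0)); -8 (np.float64(556.0), np.float64(678.0)); -2 (np.float64(556.0), np.float64(752.0)); 4 (np.float64(555.0), np.float64(752.0)); 10 (np.float64(555.0), np.float64(750.0)); 16 (np.float64(568.0), np.float64(747.0)); 22 (np.float64(599.0), np.float64(662.0)); 28 (np.float64(604.0), np.float64(663.0)); 34 (np.float64(614.0), np
[... 3227 characters left out ...]
; 142 (np.float64(570.0), np.float64(743.0)); 148 (np.float64(564.0), np.float64(742.0)); 154 (np.float64(560.0), np.float64(743.0)); 160 (np.float64(560.0), np.float64(743.0)); 166 (np.float64(562.0), np.float64(742.0)); 172 (np.float64(564.0), np.float64(742.0)); 178 (np.float64(569.0), np.float64(741.0)); 184 (np.float64(600.0), np.float64(662.0)); 190 (np.float64(600.0), np.float64(660.0)); 196 None; 
A33 [(-103, -34), (-27, 43), (50, 119), (125, 198)]
B17 [(-114, -47), (-37, 33), (42, 112), (118, 192)]
side 4.5 v: near33, far17
A33 [(-114, -45), (-38, 32), (39, 108), (114, 187)]
B17 [(-125, -57), (-48, 22), (31, 101), (107, 179)]
pliers [419.8 193.7 161.8  45.3  74.3] (310, 272, 30, 78)
```

View pics/pl.png

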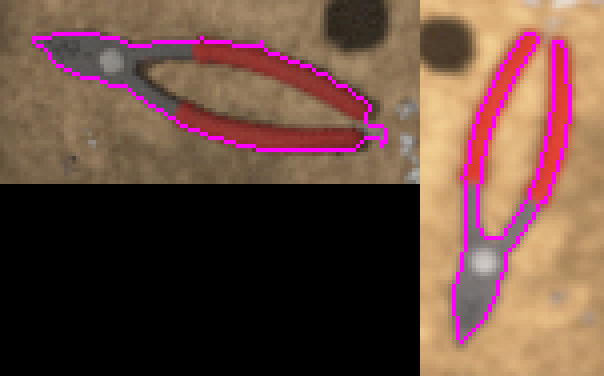

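The pliers outline is clean in the side view (tip low, handles on top): centre about (419,193), axis about 75°. Cut edges and pocket ends agree on a tray yaw of 5.0° and the 77.5 mm pitch. I'll add a planner that prints the numbers for each move.

```bash
cat > p.py <<'E'
import sys
from h import *
# usage: p.py x y z yaw(tool y, deg)   (mm) -> total shift and turn in row units, tool axes now
x,y,z,yaw=map(float,sys.argv[1:5]); s=arm.get_state(); w,a,b,c=s["orientation"]; r=R.from_quat([a,b,c,w])
f=np.radians(yaw); Y=np.array([np.cos(f),np.sin(f),0]); Z=np.array([0,0,-1.]); T=np.c_[np.cross(Y,Z),Y,Z]
d=np.array([x,y,z])/1e3-s["tcp_pos"]; v=np.degrees((r.inv()*R.from_matrix(T)).as_rotvec())
print("shift",(r.inv().apply(d)/.6).round(4),"turn",(v/45).round(3),"rows",max(np.linalg.norm(d)/.0625,np.linalg.norm(v)/10.7).round(1),
 "tcp",(s["tcp_pos"]*1e3).round(1),"w",round(s["width"],3),"q6",s["joint_pos"][5].round(2),"t",s["time_s"])
E
python3 p.py 459.2 -50 120 15
```

```text
shift [-0.7345 -0.7271  0.2164] turn [-1.000e-03  0.000e+00  1.141e+00] rows 10.1 tcp [230.6 526.5 249.6] w 1.003 q6 -0.15 t 0.3
```

```bash
python3 -m crank '[{"x":-0.07,"y":-0.07,"z":0.02,"rz":0.11},{"x":-0.14,"y":-0.14,"z":0.04,"rz":0.22},{"x":-0.21,"y":-0.21,"z":0.06,"rz":0.33},{"x":-0.28,"y":-0.28,"z":0.08,"rz":0.44},{"x":-0.35,"y":-0.35,"z":0.1,"rz":0.55}]'; python3 p.py 459.2 -50 120 15
```

```text
shift [-0.7345 -0.7271  0.2164] turn [-1.000e-03  0.000e+00  1.141e+00] rows 10.1 tcp [230.6 526.5 249.6] w 1.003 q6 -0.15 t 0.3schema error: expected keys x, y, z, rx, ry, rz, hand
```

```bash
python3 -m crank '[{"x":-0.07,"y":-0.07,"z":0.02,"rx":0,"ry":0,"rz":0.11,"hand":1},{"x":-0.14,"y":-0.14,"z":0.04,"rx":0,"ry":0,"rz":0.22,"hand":1},{"x":-0.21,"y":-0.21,"z":0.06,"rx":0,"ry":0,"rz":0.33,"hand":1},{"x":-0.28,"y":-0.28,"z":0.08,"rx":0,"ry":0,"rz":0.44,"hand":0.7},{"x":-0.35,"y":-0.35,"z":0.1,"rx":0,"ry":0,"rz":0.55,"hand":0.5}]' 40; python3 p.py 459.2 -50 120 15
```

```text
time_s: 0.92
tcp_pos: [0.3393, 0.2485, 0.1899]
orientation: [0.001, 0.411, 0.912, 0.0]
contact_force: [1.0, -0.2, -0.7]
width: 0.605
grasp_force: 0.0
shift [-0.505  -0.1798  0.1166] turn [0.002 0.    0.588] rows 5.3 tcp [339.3 248.5 189.9] w 0.605 q6 -0.3 t 0.925
```

```bash
python3 -m crank '[{"x":-0.1,"y":-0.036,"z":0.024,"rx":0,"ry":0,"rz":0.12,"hand":0.5},{"x":-0.2,"y":-0.072,"z":0.048,"rx":0,"ry":0,"rz":0.24,"hand":0.5},{"x":-0.3,"y":-0.108,"z":0.07,"rx":0,"ry":0,"rz":0.36,"hand":0.5},{"x":-0.4,"y":-0.144,"z":0.094,"rx":0,"ry":0,"rz":0.48,"hand":0.5},{"x":-0.505,"y":-0.18,"z":0.117,"rx":0,"ry":0,"rz":0.59,"hand":0.5}]' 40; python3 p.py 459.2 -50 60 15
```

```text
time_s: 1.55
tcp_pos: [0.4536, -0.0351, 0.1232]
orientation: [0.0, 0.61, 0.793, 0.0]
contact_force: [0.3, -0.2, 0.1]
width: 0.502
grasp_force: 0.0
shift [-0.0263  0.0026  0.1053] turn [ 0.002  0.    -0.003] rows 1.0 tcp [453.6 -35.1 123.2] w 0.502 q6 -0.53 t 1.55
```

```bash
python3 -m crank '[{"x":0,"y":0,"z":0.05,"rx":0,"ry":0,"rz":0,"hand":0.4},{"x":0,"y":0,"z":0.1,"rx":0,"ry":0,"rz":0,"hand":0.4},{"x":0,"y":0,"z":0.1,"rx":0,"ry":0,"rz":0,"hand":0.4},{"x":0,"y":0,"z":0.1,"rx":0,"ry":0,"rz":0,"hand":0.4},{"x":0,"y":0,"z":0.1,"rx":0,"ry":0,"rz":0,"hand":0.4}]' 40; python3 p.py 459.2 -50 21 15
python3 - <<'E'
from h import *
d=arm.get_image("top"); a=d["pixels"][170:290,220:360]; e=arm.get_image("side")["pixels"][140:260,250:390]
cv2.imwrite("pics/g1.png",cv2.resize(np.hstack([a,e]),None,fx=2.8,fy=2.8))
E
```

```text
time_s: 2.17
tcp_pos: [0.4543, -0.0331, 0.0647]
orientation: [0.001, 0.608, 0.794, 0.001]
contact_force: [-0.0, 0.5, -0.1]
width: 0.401
grasp_force: 0.0
shift [-0.0292  0.0004  0.0729] turn [0.004 0.002 0.002] rows 0.8 tcp [454.3 -33.1  64.7] w 0.401 q6 -0.53 t 2.175
```

View pics/g1.png

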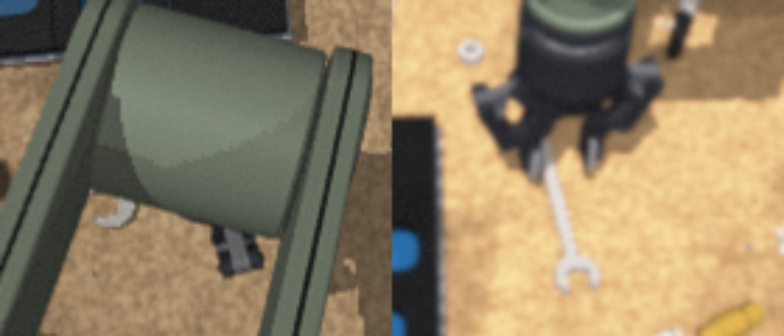

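```bash
python3 -m crank '[{"x":-0.029,"y":0,"z":0.02,"rx":0,"ry":0,"rz":0,"hand":0.4},{"x":-0.029,"y":0,"z":0.045,"rx":0,"ry":0,"rz":0,"hand":0.4},{"x":-0.029,"y":0,"z":0.06,"rx":0,"ry":0,"rz":0,"hand":0.4},{"x":-0.029,"y":0,"z":0.071,"rx":0,"ry":0,"rz":0,"hand":0.4},{"x":-0.029,"y":0,"z":0.073,"rx":0,"ry":0,"rz":0,"hand":0.4}]' 40; python3 p.py 459.2 -50 21 15
```

```text
time_s: 2.9
tcp_pos: [0.4567, -0.0495, 0.0186]
orientation: [-0.001, 0.608, 0.794, -0.0]
contact_force: [-0.5, -0.3, 0.2]
width: 0.4
grasp_force: 0.0
shift [-0.0018  0.0038 -0.004 ] turn [-0.002 -0.001  0.001] rows 0.1 tcp [456.7 -49.5  18.6] w 0.4 q6 -0.56 t 2.9
```

```bash
python3 -m crank '[{"x":0,"y":0,"z":0,"rx":0,"ry":0,"rz":0,"hand":0.3},{"x":0,"y":0,"z":0,"rx":0,"ry":0,"rz":0,"hand":0.2},{"x":0,"y":0,"z":0,"rx":0,"ry":0,"rz":0,"hand":0},{"x":0,"y":0,"z":0,"rx":0,"ry":0,"rz":0,"hand":0},{"x":0,"y":0,"z":0,"rx":0,"ry":0,"rz":0,"hand":0}]' 50; python3 p.py 459.2 -50 21 15
```

```text
time_s: 3.52
tcp_pos: [0.4579, -0.0499, 0.02]
orientation: [0.0, 0.608, 0.794, 0.0]
contact_force: [0.0, 1.7, 6.5]
width: 0.103
grasp_force: 49.2
shift [-0.0006  0.002  -0.0017] turn [0.001 0.001 0.001] rows 0.0 tcp [457.9 -49.9  20. ] w 0.103 q6 -0.56 t 3.525
```

```bash
python3 -m crank '[{"x":0,"y":0,"z":-0.03,"rx":0,"ry":0,"rz":0,"hand":0},{"x":0,"y":0,"z":-0.07,"rx":0,"ry":0,"rz":0,"hand":0},{"x":0,"y":0,"z":-0.11,"rx":0,"ry":0,"rz":0,"hand":0},{"x":0,"y":0,"z":-0.14,"rx":0,"ry":0,"rz":0,"hand":0},{"x":0,"y":0,"z":-0.14,"rx":0,"ry":0,"rz":0,"hand":0}]' 50; python3 p.py 620.3 196.3 120 -85
python3 - <<'E'
from h import *
d=arm.get_image("top"); a=d["pixels"][170:290,220:360]; e=arm.get_image("side")["pixels"][140:260,250:390]
cv2.imwrite("pics/g2.png",cv2.resize(np.hstack([a,e]),None,fx=2.8,fy=2.8))
E
```

```text
time_s: 4.15
tcp_pos: [0.4584, -0.0502, 0.1044]
orientation: [0.001, 0.608, 0.794, 0.0]
contact_force: [-0.2, -0.5, -0.9]
width: 0.103
grasp_force: 49.0
shift [ 0.3266  0.3674 -0.0257] turn [ 4.000e-03 -1.000e-03  2.223e+00] rows 9.4 tcp [458.4 -50.2 104.4] w 0.103 q6 -0.56 t 4.15
```

View pics/g2.png

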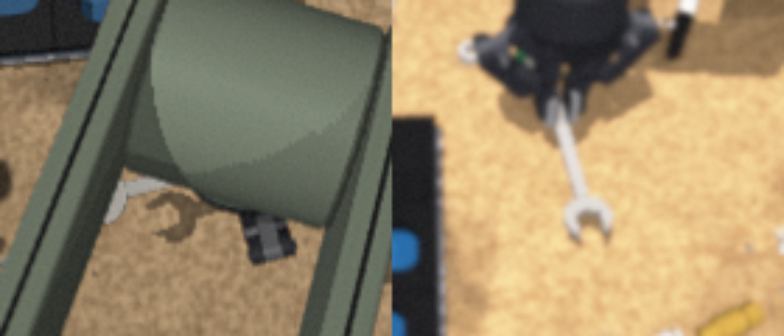

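The spanner is lifted and hangs level, jaw toward +y. Next I carry it over while turning.

```bash
python3 -m crank '[{"x":0.03,"y":0.03,"z":-0.02,"rx":0,"ry":0,"rz":0.22,"hand":0},{"x":0.06,"y":0.07,"z":-0.025,"rx":0,"ry":0,"rz":0.44,"hand":0},{"x":0.09,"y":0.1,"z":-0.025,"rx":0,"ry":0,"rz":0.66,"hand":0},{"x":0.12,"y":0.14,"z":-0.025,"rx":0,"ry":0,"rz":0.88,"hand":0},{"x":0.15,"y":0.17,"z":-0.025,"rx":0,"ry":0,"rz":1.0,"hand":0}]' 50; python3 p.py 620.3 196.3 120 -85
```

```text
time_s: 4.88
tcp_pos: [0.5321, 0.0643, 0.1166]
orientation: [-0.001, 0.867, 0.499, -0.001]
contact_force: [-0.4, -0.2, -1.4]
width: 0.104
grasp_force: 49.0
shift [ 0.264   0.0167 -0.0061] turn [-0.002  0.003  1.219] rows 5.1 tcp [532.1  64.3 116.6] w 0.104 q6 0.49 t 4.875
```

```bash
python3 -m crank '[{"x":0.05,"y":0.003,"z":-0.006,"rx":0,"ry":0,"rz":0.22,"hand":0},{"x":0.11,"y":0.006,"z":-0.006,"rx":0,"ry":0,"rz":0.44,"hand":0},{"x":0.16,"y":0.01,"z":-0.006,"rx":0,"ry":0,"rz":0.66,"hand":0},{"x":0.21,"y":0.013,"z":-0.006,"rx":0,"ry":0,"rz":0.88,"hand":0},{"x":0.264,"y":0.017,"z":-0.006,"rx":0,"ry":0,"rz":1.0,"hand":0}]' 50; python3 p.py 620.3 196.3 90 -85
```

```text
time_s: 5.5
tcp_pos: [0.6196, 0.1962, 0.1194]
orientation: [0.0, 0.992, 0.129, -0.002]
contact_force: [-0.4, -1.0, -0.1]
width: 0.103
grasp_force: 49.0
shift [0.0013 0.0001 0.0491] turn [0.    0.005 0.219] rows 0.9 tcp [619.6 196.2 119.4] w 0.103 q6 1.49 t 5.5
```

```bash
python3 -m crank '[{"x":0,"y":0,"z":0,"rx":0,"ry":0,"rz":0.11,"hand":0},{"x":0.001,"y":0,"z":0.02,"rx":0,"ry":0,"rz":0.22,"hand":0},{"x":0.001,"y":0,"z":0.05,"rx":0,"ry":0,"rz":0.22,"hand":0},{"x":0.001,"y":0,"z":0.08,"rx":0,"ry":0,"rz":0.22,"hand":0},{"x":0.001,"y":0,"z":0.08,"rx":0,"ry":0,"rz":0.22,"hand":0}]' 50; python3 p.py 620.3 196.3 40 -85
python3 - <<'E'
from h import *
a=arm.get_image("top")["pixels"][50:210,140:340]; e=arm.get_image("side")["pixels"][170:330,120:300]
cv2.imwrite("pics/g3.png",cv2.resize(np.hstack([a,e]),None,fx=2.1,fy=2.1))
E
```

```text
time_s: 6.12
tcp_pos: [0.6185, 0.1952, 0.0704]
orientation: [0.0, 0.999, 0.045, -0.003]
contact_force: [0.1, 0.5, -0.5]
width: 0.099
grasp_force: 49.0
shift [ 0.0035 -0.0015  0.0506] turn [0.001 0.009 0.004] rows 0.5 tcp [618.5 195.2  70.4] w 0.099 q6 1.65 t 6.125
```

View pics/g3.png

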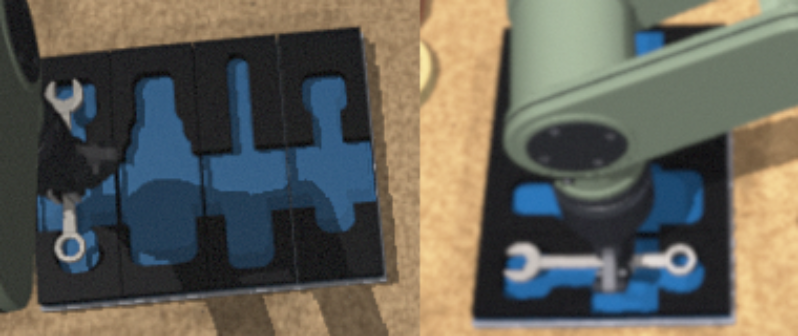

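Run:
```python
from h import *
d=arm.get_image("side"); h=hsv(d); m=np.zeros(h.shape[:2],bool); s=np.s_[275:312,155:256]; m[s]=((h[...,1]<70)&(h[...,2]>110))[s]
P=[]
for c in main(m,3):
    p=ray(d,c,.054)*1e3; print(cv2.contourArea(c),cv2.boundingRect(c),p.min(0).round(1),p.max(0).round(1),rect(p/1e3));
```

```text
412.0 (160, 285, 53, 24) [625.3 183.6  54. ] [725.  223.5  54. ] [675.1 203.5  36.3 100.9  87.4]
249.5 (221, 286, 30, 15) [557.8 175.5  54. ] [611.6 203.8  54. ] [585.  190.5  53.6  27.8   3.9]
1.0 (214, 299, 3, 2) [619.6 204.9  54. ] [623.3 207.   54. ] [621.5 205.1   2.6   2.8  52.5]
```

```bash
python3 -m crank '[{"x":0,"y":-0.0015,"z":0.01,"rx":0,"ry":0,"rz":0.04,"hand":0},{"x":0,"y":-0.0015,"z":0.02,"rx":0,"ry":0,"rz":0.04,"hand":0},{"x":0,"y":-0.0015,"z":0.03,"rx":0,"ry":0,"rz":0.04,"hand":0},{"x":0,"y":-0.0015,"z":0.04,"rx":0,"ry":0,"rz":0.04,"hand":0},{"x":0,"y":-0.0015,"z":0.05,"rx":0,"ry":0,"rz":0.04,"hand":0}]' 50; python3 p.py 618 196.3 38 -85
```

```text
time_s: 6.9
tcp_pos: [0.6209, 0.1967, 0.0435]
orientation: [0.0, 1.0, 0.029, -0.0]
contact_force: [0.4, 0.3, 0.0]
width: 0.103
grasp_force: 49.0
shift [-0.0048  0.0004  0.0091] turn [ 0.     0.    -0.037] rows 0.2 tcp [620.9 196.7  43.5] w 0.103 q6 1.69 t 6.9
```

```bash
python3 -m crank '[{"x":-0.0045,"y":0,"z":0.003,"rx":0,"ry":0,"rz":0,"hand":0},{"x":-0.0045,"y":0,"z":0.008,"rx":0,"ry":0,"rz":0,"hand":0},{"x":-0.0045,"y":0,"z":0.008,"rx":0,"ry":0,"rz":0,"hand":0},{"x":-0.0045,"y":0,"z":0.008,"rx":0,"ry":0,"rz":0,"hand":0},{"x":-0.0045,"y":0,"z":0.008,"rx":0,"ry":0,"rz":0,"hand":0}]' 50; python3 p.py 618 196.3 38 -85
```

```text
time_s: 7.52
tcp_pos: [0.6185, 0.1966, 0.0395]
orientation: [-0.0, 1.0, 0.029, 0.0]
contact_force: [0.3, -0.6, -1.0]
width: 0.101
grasp_force: 49.0
shift [-0.0009  0.0005  0.0026] turn [-0.    -0.001 -0.037] rows 0.2 tcp [618.5 196.6  39.5] w 0.101 q6 1.69 t 7.525
```

```bash
python3 -m crank '[{"x":0,"y":0,"z":0.002,"rx":0,"ry":0,"rz":0,"hand":0},{"x":0,"y":0,"z":0.002,"rx":0,"ry":0,"rz":0,"hand":0.25},{"x":0,"y":0,"z":0.002,"rx":0,"ry":0,"rz":0,"hand":0.3},{"x":0,"y":0,"z":0.0,"rx":0,"ry":0,"rz":0,"hand":0.3},{"x":0,"y":0,"z":-0.08,"rx":0,"ry":0,"rz":0,"hand":0.3}]' 50; python3 p.py 594.9 -231.7 120 -9;python3 - <<'E'
from h import *
e=arm.get_image("side")["pixels"][170:330,120:300]
cv2.imwrite("pics/g4.png",cv2.resize(e,None,fx=2.5,fy=2.5))
E
```

```text
time_s: 8.15
tcp_pos: [0.6142, 0.1958, 0.0827]
orientation: [0.001, 1.0, 0.029, -0.005]
contact_force: [-0.0, 0.6, 0.5]
width: 0.301
grasp_force: 0.0
shift [-0.0743  0.7094 -0.0604] turn [-0.008  0.013 -1.726] rows 7.3 tcp [614.2 195.8  82.7] w 0.301 q6 1.69 t 8.15
```

View pics/g4.png

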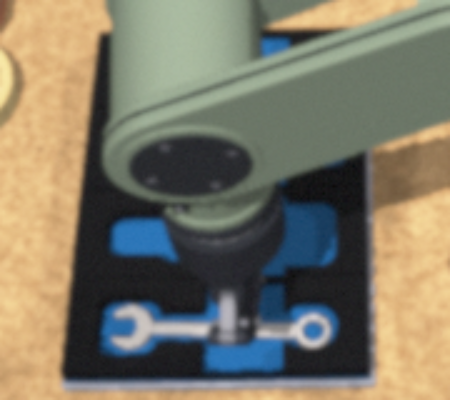

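The long spanner lies in its pocket, jaw at crop (125,327) and ring at (313,330), both surrounded by blue. On to the short spanner.

```bash
python3 -m crank '[{"x":0,"y":0.05,"z":-0.05,"rx":0,"ry":0,"rz":-0.2,"hand":0.4},{"x":-0.01,"y":0.12,"z":-0.06,"rx":0,"ry":0,"rz":-0.4,"hand":0.4},{"x":-0.02,"y":0.2,"z":-0.06,"rx":0,"ry":0,"rz":-0.6,"hand":0.4},{"x":-0.03,"y":0.29,"z":-0.06,"rx":0,"ry":0,"rz":-0.8,"hand":0.4},{"x":-0.04,"y":0.38,"z":-0.06,"rx":0,"ry":0,"rz":-1,"hand":0.4}]' 50; python3 p.py 594.9 -231.7 90 -9
```

```text
time_s: 8.82
tcp_pos: [0.6079, -0.034, 0.1239]
orientation: [0.0, 0.911, 0.412, 0.001]
contact_force: [0.5, 0.1, 0.4]
width: 0.401
grasp_force: 0.0
shift [-0.2618  0.2013  0.0565] turn [ 0.002 -0.001 -0.718] rows 3.2 tcp [607.9 -34.  123.9] w 0.401 q6 0.52 t 8.825
```

```bash
python3 -m crank '[{"x":-0.06,"y":0.05,"z":0,"rx":0,"ry":0,"rz":-0.18,"hand":0.4},{"x":-0.13,"y":0.1,"z":0.015,"rx":0,"ry":0,"rz":-0.36,"hand":0.4},{"x":-0.2,"y":0.15,"z":0.035,"rx":0,"ry":0,"rz":-0.54,"hand":0.4},{"x":-0.262,"y":0.201,"z":0.056,"rx":0,"ry":0,"rz":-0.72,"hand":0.4},{"x":-0.262,"y":0.201,"z":0.056,"rx":0,"ry":0,"rz":-0.72,"hand":0.4}]' 50; python3 p.py 594.9 -231.7 20 -9
```

```text
time_s: 9.45
tcp_pos: [0.5925, -0.2338, 0.0889]
orientation: [0.0, 0.763, 0.646, -0.0]
contact_force: [0.1, 0.3, -0.6]
width: 0.401
grasp_force: 0.0
shift [0.0041 0.0035 0.1149] turn [-0.     0.001 -0.012] rows 1.1 tcp [ 592.5 -233.8   88.9] w 0.401 q6 -0.34 t 9.45
```

```bash
python3 -m crank '[{"x":0.004,"y":0.003,"z":0.03,"rx":0,"ry":0,"rz":-0.01,"hand":0.4},{"x":0.004,"y":0.003,"z":0.065,"rx":0,"ry":0,"rz":-0.01,"hand":0.4},{"x":0.004,"y":0.003,"z":0.095,"rx":0,"ry":0,"rz":-0.01,"hand":0.4},{"x":0.004,"y":0.003,"z":0.112,"rx":0,"ry":0,"rz":-0.01,"hand":0.4},{"x":0.004,"y":0.003,"z":0.112,"rx":0,"ry":0,"rz":-0.01,"hand":0.4}]' 50; python3 p.py 594.9 -231.7 20 -9
```

```text
time_s: 10.07
tcp_pos: [0.5946, -0.227, 0.0208]
orientation: [-0.001, 0.759, 0.651, -0.001]
contact_force: [-0.1, 0.0, 0.5]
width: 0.397
grasp_force: 0.0
shift [-0.0076  0.0017  0.0014] turn [-0.003 -0.001  0.005] rows 0.1 tcp [ 594.6 -227.    20.8] w 0.397 q6 -0.35 t 10.075
```

```bash
python3 -m crank '[{"x":-0.007,"y":0.001,"z":0.001,"rx":0,"ry":0,"rz":0,"hand":0.3},{"x":-0.007,"y":0.001,"z":0.001,"rx":0,"ry":0,"rz":0,"hand":0.15},{"x":-0.007,"y":0.001,"z":0.001,"rx":0,"ry":0,"rz":0,"hand":0},{"x":-0.007,"y":0.001,"z":0.001,"rx":0,"ry":0,"rz":0,"hand":0},{"x":-0.007,"y":0.001,"z":0.001,"rx":0,"ry":0,"rz":0,"hand":0}]' 50; python3 -m crank '[{"x":0,"y":0,"z":-0.03,"rx":0,"ry":0,"rz":0,"hand":0},{"x":0,"y":0,"z":-0.07,"rx":0,"ry":0,"rz":0,"hand":0},{"x":0,"y":0,"z":-0.11,"rx":0,"ry":0,"rz":0,"hand":0},{"x":0,"y":0,"z":-0.15,"rx":0,"ry":0,"rz":0,"hand":0},{"x":0,"y":0,"z":-0.15,"rx":0,"ry":0,"rz":0,"hand":0}]' 50; python3 p.py 640.6 -35.3 120 95
```

```text
time_s: 10.7
tcp_pos: [0.5962, -0.233, 0.0229]
orientation: [0.001, 0.759, 0.651, 0.0]
contact_force: [-1.7, -1.7, 5.3]
width: 0.088
grasp_force: 49.5
time_s: 11.32
tcp_pos: [0.5969, -0.2327, 0.1146]
orientation: [0.002, 0.759, 0.651, 0.001]
contact_force: [1.3, 0.5, -1.7]
width: 0.087
grasp_force: 48.8
shift [ 0.3362  0.0217 -0.0093] turn [ 0.003  0.007 -2.306] rows 9.7 tcp [ 596.9 -232.7  114.6] w 0.087 q6 -0.35 t 11.325
```

```bash
python3 -m crank '[{"x":0.03,"y":0,"z":-0.005,"rx":0,"ry":0,"rz":-0.2,"hand":0},{"x":0.06,"y":0,"z":-0.01,"rx":0,"ry":0,"rz":-0.4,"hand":0},{"x":0.09,"y":0.01,"z":-0.01,"rx":0,"ry":0,"rz":-0.6,"hand":0},{"x":0.12,"y":0.01,"z":-0.01,"rx":0,"ry":0,"rz":-0.8,"hand":0},{"x":0.15,"y":0.01,"z":-0.01,"rx":0,"ry":0,"rz":-1,"hand":0}]' 50; python3 p.py 640.6 -35.3 120 95
```

```text
time_s: 11.95
tcp_pos: [0.614, -0.1429, 0.1161]
orientation: [-0.002, 0.45, 0.893, -0.0]
contact_force: [-0.3, -0.4, -1.2]
width: 0.086
grasp_force: 48.8
shift [ 0.1178  0.1424 -0.0065] turn [ 0.    -0.004 -1.3  ] rows 5.5 tcp [ 614.  -142.9  116.1] w 0.086 q6 -1.0 t 11.95
```

```bash
python3 -m crank '[{"x":0.02,"y":0.03,"z":-0.006,"rx":0,"ry":0,"rz":-0.2,"hand":0},{"x":0.05,"y":0.06,"z":-0.006,"rx":0,"ry":0,"rz":-0.4,"hand":0},{"x":0.08,"y":0.09,"z":-0.006,"rx":0,"ry":0,"rz":-0.6,"hand":0},{"x":0.1,"y":0.12,"z":-0.006,"rx":0,"ry":0,"rz":-0.8,"hand":0},{"x":0.118,"y":0.142,"z":-0.006,"rx":0,"ry":0,"rz":-1,"hand":0}]' 50; python3 p.py 640.6 -35.3 120 95
```

```text
time_s: 12.58
tcp_pos: [0.6409, -0.0353, 0.1196]
orientation: [-0.002, 0.074, 0.997, 0.0]
contact_force: [-0.6, 0.7, -1.3]
width: 0.086
grasp_force: 48.8
shift [ 0.0006 -0.0001 -0.0007] turn [ 0.001 -0.004 -0.299] rows 1.3 tcp [640.9 -35.3 119.6] w 0.086 q6 -1.61 t 12.575
```

```bash
python3 -m crank '[{"x":0,"y":0,"z":0,"rx":0,"ry":0,"rz":-0.15,"hand":0},{"x":0,"y":0,"z":0.02,"rx":0,"ry":0,"rz":-0.3,"hand":0},{"x":0,"y":0,"z":0.05,"rx":0,"ry":0,"rz":-0.3,"hand":0},{"x":0,"y":0,"z":0.08,"rx":0,"ry":0,"rz":-0.3,"hand":0},{"x":0,"y":0,"z":0.08,"rx":0,"ry":0,"rz":-0.3,"hand":0}]' 50; python3 p.py 640.6 -35.3 40 95
python3 - <<'E'
from h import *
t=arm.get_image("top");s=arm.get_image("side")
a=t["pixels"][50:210,200:360]; e=s["pixels"][160:320,120:300]
cv2.imwrite("pics/g5.png",cv2.resize(np.hstack([a,e]),None,fx=2.3,fy=2.3))
for d,sl in((t,np.s_[60:200,250:345]),(s,np.s_[170:240,160:275])):
    h=hsv(d); m=np.zeros(h.shape[:2],bool); m[sl]=((h[...,1]<60)&(h[...,2]>110))[sl]
    for c in main(m,4):
        if cv2.contourArea(c)>20: p=ray(d,c,.051)*1e3; print(cv2.contourArea(c),cv2.boundingRect(c),p.min(0).round(1),p.max(0).round(1),rect(p/1e3))
E
```

```text
time_s: 13.2
tcp_pos: [0.6395, -0.0363, 0.0699]
orientation: [-0.003, -0.04, 0.999, 0.001]
contact_force: [0.6, -0.1, -1.2]
width: 0.086
grasp_force: 48.8
shift [-0.0023  0.0014  0.0498] turn [ 0.002 -0.008 -0.008] rows 0.5 tcp [639.5 -36.3  69.9] w 0.086 q6 -1.84 t 13.2
560.0 (311, 60, 26, 110) [ 564.7 -108.3   51. ] [774.  -60.3  51. ] [670.1 -84.1  12.5 213.3  78.7]
495.5 (319, 60, 26, 120) [ 546.4 -123.4   51. ] [774.1 -74.7  51. ] [660.7 -99.2  11.2 231.8  78.8]
247.0 (250, 111, 31, 22) [633.8  -3.8  51. ] [674.2  52.   51. ] [654.1  24.4  58.2  36.8  85.3]
205.0 (270, 60, 42, 9) [757.9 -61.3  51. ] [774.4  15.9  51. ] [766.1 -22.6  77.2  16.2  89.7]
271.5 (179, 173, 39, 25) [648.2 -81.   51. ] [729.  -15.7  51. ] [689.8 -47.7  82.4  52.2  12.9]
113.0 (225, 186, 19, 10) [593.2 -51.1  51. ] [631.7 -28.2  51. ] [612.3 -38.8  38.   22.7   3.8]
31.5 (266, 186, 3, 54) [533.2 -54.6  51. ] [546.2  71.7  51. ] [540.    8.5   3.4 126.8   5.3]
```

View pics/g5.png

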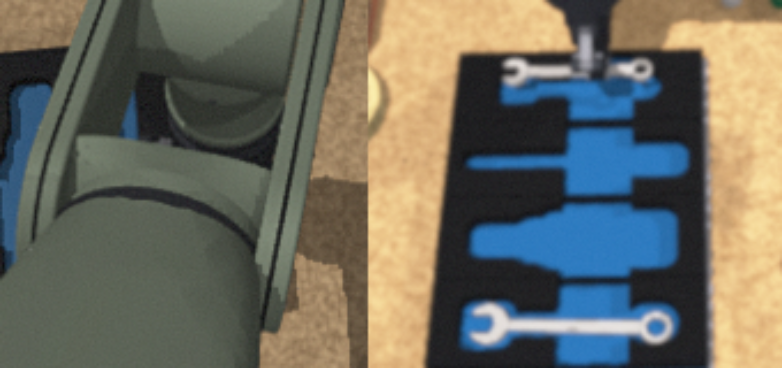

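```bash
python3 -m crank '[{"x":-0.001,"y":0.001,"z":0.01,"rx":0,"ry":0,"rz":0,"hand":0},{"x":-0.001,"y":0.001,"z":0.02,"rx":0,"ry":0,"rz":0,"hand":0},{"x":-0.001,"y":0.001,"z":0.03,"rx":0,"ry":0,"rz":0,"hand":0},{"x":-0.001,"y":0.001,"z":0.045,"rx":0,"ry":0,"rz":0,"hand":0},{"x":-0.001,"y":0.001,"z":0.045,"rx":0,"ry":0,"rz":0,"hand":0}]' 50; python3 p.py 639 -36 41 95
```

```text
time_s: 13.92
tcp_pos: [0.6415, -0.0359, 0.045]
orientation: [-0.001, -0.041, 0.999, 0.0]
contact_force: [-0.2, 0.1, -0.5]
width: 0.086
grasp_force: 48.8
shift [0.0042 0.0001 0.0067] turn [ 0.001 -0.003 -0.007] rows 0.1 tcp [641.5 -35.9  45. ] w 0.086 q6 -1.84 t 13.925
```

```bash
python3 -m crank '[{"x":0.003,"y":0,"z":0.006,"rx":0,"ry":0,"rz":0,"hand":0},{"x":0.003,"y":0,"z":0.007,"rx":0,"ry":0,"rz":0,"hand":0},{"x":0.003,"y":0,"z":0.007,"rx":0,"ry":0,"rz":0,"hand":0.2},{"x":0.003,"y":0,"z":0.007,"rx":0,"ry":0,"rz":0,"hand":0.3},{"x":0.003,"y":0,"z":0.005,"rx":0,"ry":0,"rz":0,"hand":0.3}]' 50; python3 -m crank '[{"x":0,"y":0,"z":-0.04,"rx":0,"ry":0,"rz":0,"hand":0.3},{"x":0,"y":0,"z":-0.1,"rx":0,"ry":0,"rz":0,"hand":0.3},{"x":0,"y":0,"z":-0.14,"rx":0,"ry":0,"rz":0.2,"hand":0.6},{"x":0,"y":0,"z":-0.14,"rx":0,"ry":0,"rz":0.4,"hand":0.8},{"x":0,"y":0,"z":-0.14,"rx":0,"ry":0,"rz":0.6,"hand":0.85}]' 50;  python3 p.py 414 173.7 120 -14.5
python3 - <<'E'
from h import *
s=arm.get_image("side"); e=s["pixels"][160:330,140:300]
cv2.imwrite("pics/g6.png",cv2.resize(e,None,fx=2.3,fy=2.3))
E
```

```text
time_s: 14.55
tcp_pos: [0.641, -0.0363, 0.0437]
orientation: [0.0, -0.041, 0.999, -0.0]
contact_force: [0.1, 0.7, 0.1]
width: 0.301
grasp_force: 0.0
time_s: 15.18
tcp_pos: [0.6413, -0.0363, 0.1285]
orientation: [0.001, 0.196, 0.981, 0.0]
contact_force: [-0.4, -0.8, 0.2]
width: 0.848
grasp_force: 0.0
shift [0.4842 0.1776 0.0134] turn [0.002 0.002 1.82 ] rows 7.7 tcp [641.3 -36.3 128.5] w 0.848 q6 -1.37 t 15.175
```

View pics/g6.png

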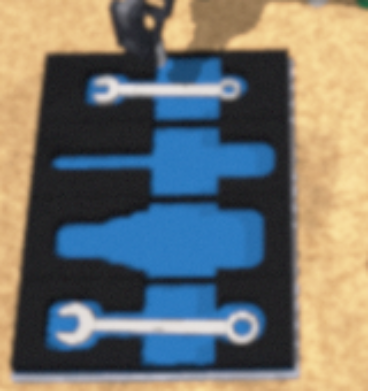

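Both spanners are in their pockets, jaws away from the robot. Pliers next.

```bash
python3 -m crank '[{"x":0.06,"y":0.02,"z":0,"rx":0,"ry":0,"rz":0.2,"hand":0.85},{"x":0.12,"y":0.045,"z":0,"rx":0,"ry":0,"rz":0.4,"hand":0.85},{"x":0.19,"y":0.07,"z":0,"rx":0,"ry":0,"rz":0.6,"hand":0.85},{"x":0.25,"y":0.09,"z":0,"rx":0,"ry":0,"rz":0.8,"hand":0.85},{"x":0.31,"y":0.115,"z":0,"rx":0,"ry":0,"rz":1,"hand":0.85}]' 50; python3 p.py 414 173.7 90 -14.5
```

```text
time_s: 15.85
tcp_pos: [0.4939, 0.0989, 0.1277]
orientation: [0.0, 0.555, 0.832, 0.0]
contact_force: [-0.7, 0.3, -0.2]
width: 0.852
grasp_force: 0.0
shift [ 0.1662 -0.0754  0.0627] turn [ 0.001 -0.     0.823] rows 3.5 tcp [493.9  98.9 127.7] w 0.852 q6 -0.37 t 15.85
```

```bash
python3 -m crank '[{"x":0.04,"y":-0.02,"z":0,"rx":0,"ry":0,"rz":0.2,"hand":0.85},{"x":0.08,"y":-0.04,"z":0.02,"rx":0,"ry":0,"rz":0.4,"hand":0.85},{"x":0.13,"y":-0.06,"z":0.04,"rx":0,"ry":0,"rz":0.6,"hand":0.85},{"x":0.166,"y":-0.075,"z":0.062,"rx":0,"ry":0,"rz":0.82,"hand":0.85},{"x":0.166,"y":-0.075,"z":0.062,"rx":0,"ry":0,"rz":0.82,"hand":0.85}]' 50; python3 p.py 414 173.7 18 -14.5;python3 - <<'E'
from h import *
t=arm.get_image("top")["pixels"][210:300,120:260];s=arm.get_image("side")["pixels"][240:360,270:370]
cv2.imwrite("pics/g7.png",np.hstack([np.pad(cv2.resize(t,None,fx=3,fy=3),((0,90),(0,0),(0,0))),cv2.resize(s,None,fx=3,fy=3)]))
E
```

```text
time_s: 16.48
tcp_pos: [0.4128, 0.1732, 0.0892]
orientation: [-0.001, 0.787, 0.616, -0.001]
contact_force: [0.9, -0.6, 0.5]
width: 0.848
grasp_force: 0.0
shift [0.0014 0.0022 0.1187] turn [-0.004  0.002  0.013] rows 1.1 tcp [412.8 173.2  89.2] w 0.848 q6 0.45 t 16.475
```

View pics/g7.png

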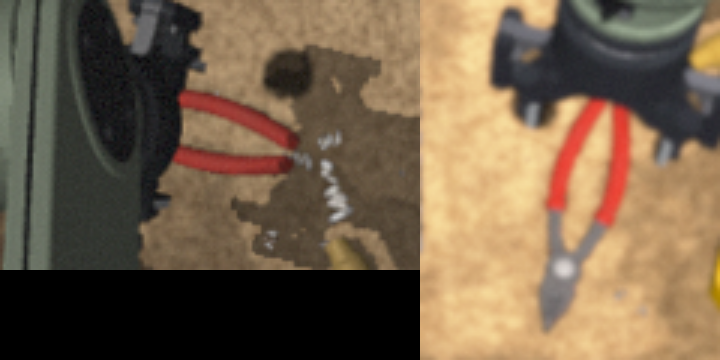

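The gripper straddles both handles with its fingers on either side, so I descend and grip.

```bash
python3 -m crank '[{"x":0.001,"y":0.002,"z":0.03,"rx":0,"ry":0,"rz":0.01,"hand":0.85},{"x":0.001,"y":0.002,"z":0.065,"rx":0,"ry":0,"rz":0.01,"hand":0.85},{"x":0.001,"y":0.002,"z":0.1,"rx":0,"ry":0,"rz":0.01,"hand":0.85},{"x":0.001,"y":0.002,"z":0.117,"rx":0,"ry":0,"rz":0.01,"hand":0.85},{"x":0.001,"y":0.002,"z":0.117,"rx":0,"ry":0,"rz":0.01,"hand":0.85}]' 60; python3 p.py 414 173.7 18 -14.5
```

```text
time_s: 17.2
tcp_pos: [0.4167, 0.1726, 0.0199]
orientation: [-0.0, 0.791, 0.611, -0.0]
contact_force: [-0.1, -0.7, -0.3]
width: 0.849
grasp_force: 0.0
shift [ 0.0007 -0.0047  0.0032] turn [-0.     0.    -0.003] rows 0.1 tcp [416.7 172.6  19.9] w 0.849 q6 0.46 t 17.2
```

```bash
python3 -m crank '[{"x":0,"y":0,"z":0,"rx":0,"ry":0,"rz":0,"hand":0.7},{"x":0,"y":0,"z":0,"rx":0,"ry":0,"rz":0,"hand":0.55},{"x":0,"y":0,"z":0,"rx":0,"ry":0,"rz":0,"hand":0.4},{"x":0,"y":0,"z":0,"rx":0,"ry":0,"rz":0,"hand":0.2},{"x":0,"y":0,"z":0,"rx":0,"ry":0,"rz":0,"hand":0.2}]' 60; python3 p.py 414 173.7 18 -14.5
```

```text
time_s: 17.82
tcp_pos: [0.4164, 0.1732, 0.0214]
orientation: [0.0, 0.791, 0.611, 0.0]
contact_force: [-3.8, -0.9, 9.6]
width: 0.519
grasp_force: 59.6
shift [-0.0003 -0.004   0.0056] turn [ 0.    -0.    -0.003] rows 0.1 tcp [416.4 173.2  21.4] w 0.519 q6 0.46 t 17.825
```

```bash
python3 -m crank '[{"x":0,"y":0,"z":-0.02,"rx":0,"ry":0,"rz":0,"hand":0.2},{"x":0,"y":0,"z":-0.05,"rx":0,"ry":0,"rz":0,"hand":0.2},{"x":0,"y":0,"z":-0.09,"rx":0,"ry":0,"rz":0,"hand":0.2},{"x":0,"y":0,"z":-0.13,"rx":0,"ry":0,"rz":0,"hand":0.2},{"x":0,"y":0,"z":-0.16,"rx":0,"ry":0,"rz":0,"hand":0.2}]' 60; python3 p.py 627 119.1 125 -85
```

```text
time_s: 18.45
tcp_pos: [0.4167, 0.1731, 0.1176]
orientation: [0.001, 0.791, 0.611, 0.001]
contact_force: [0.8, 0.1, -2.8]
width: 0.517
grasp_force: 60.7
shift [ 0.0016  0.3619 -0.0117] turn [ 1.000e-03 -2.000e-03  1.564e+00] rows 6.6 tcp [416.7 173.1 117.6] w 0.517 q6 0.46 t 18.45
```

```bash
python3 -m crank '[{"x":0,"y":0.04,"z":-0.012,"rx":0,"ry":0,"rz":0.2,"hand":0.2},{"x":0,"y":0.08,"z":-0.012,"rx":0,"ry":0,"rz":0.4,"hand":0.2},{"x":0,"y":0.13,"z":-0.012,"rx":0,"ry":0,"rz":0.6,"hand":0.2},{"x":0,"y":0.18,"z":-0.012,"rx":0,"ry":0,"rz":0.8,"hand":0.2},{"x":0.001,"y":0.23,"z":-0.012,"rx":0,"ry":0,"rz":1,"hand":0.2}]' 60; python3 p.py 627 119.1 125 -85
```

```text
time_s: 19.08
tcp_pos: [0.5506, 0.1384, 0.1235]
orientation: [0.0, 0.966, 0.259, 0.0]
contact_force: [0.4, 0.4, -2.0]
width: 0.515
grasp_force: 60.7
shift [ 0.0941  0.0916 -0.0025] turn [ 0.    -0.     0.557] rows 2.3 tcp [550.6 138.4 123.5] w 0.515 q6 1.14 t 19.075
```

```bash
python3 -m crank '[{"x":0.03,"y":0.03,"z":0,"rx":0,"ry":0,"rz":0.18,"hand":0.2},{"x":0.06,"y":0.06,"z":0,"rx":0,"ry":0,"rz":0.36,"hand":0.2},{"x":0.094,"y":0.092,"z":0.01,"rx":0,"ry":0,"rz":0.55,"hand":0.2},{"x":0.094,"y":0.092,"z":0.04,"rx":0,"ry":0,"rz":0.555,"hand":0.2},{"x":0.094,"y":0.092,"z":0.08,"rx":0,"ry":0,"rz":0.555,"hand":0.2}]' 60; python3 p.py 627 119.1 40 -85
python3 - <<'E'
from h import *
t=arm.get_image("top");s=arm.get_image("side")
cv2.imwrite("pics/g8.png",cv2.resize(np.hstack([t["pixels"][50:210,140:340],s["pixels"][160:320,120:300]]),None,fx=2.1,fy=2.1))
for d in(t,s):
    h=hsv(d);H,S,V=h[...,0],h[...,1],h[...,2]; m=((H<6)|(H>174))&(S>120)&(V>70)
    m[:,:130]=0;m[:,345:]=0;m[:60]=0;m[330:]=0
    for c in main(m,4):
        if cv2.contourArea(c)>25: p=ray(d,c,.061)*1e3; print(cv2.contourArea(c),cv2.boundingRect(c),p.min(0).round(1),p.max(0).round(1),rect(p/1e3))
E
```

```text
time_s: 19.7
tcp_pos: [0.6262, 0.1196, 0.0748]
orientation: [-0.0, 0.999, 0.047, 0.0]
contact_force: [0.9, -0.3, -2.0]
width: 0.519
grasp_force: 60.7
shift [0.0012 0.0009 0.058 ] turn [-0.   -0.    0.01] rows 0.6 tcp [626.2 119.6  74.8] w 0.519 q6 1.53 t 19.7
174.0 (217, 134, 9, 35) [564.9  95.   61. ] [627.9 109.1  61. ] [596.3 101.5  13.2  63.   87.2]
150.5 (225, 246, 28, 10) [561.2  96.1  61. ] [614.3 114.2  61. ] [587.6 103.9  15.5  53.8  83.4]
125.5 (225, 257, 28, 11) [559.9 118.3  61. ] [610.4 142.5  61. ] [585.1 131.5  53.3  12.6  20.2]
```

View pics/g8.png

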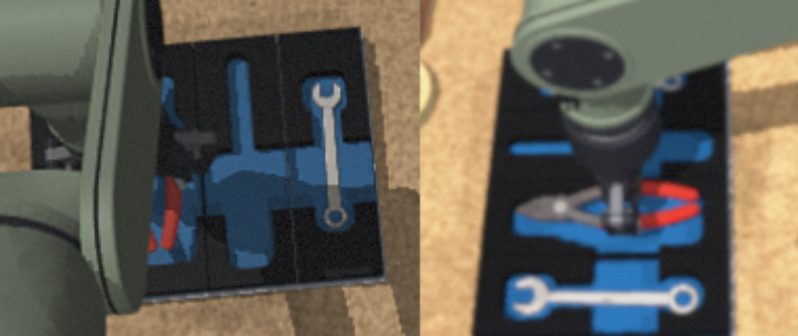

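Run:
```python
from h import *
d=arm.get_image("side"); print((ray(d,[[164.5,258.6]],.061)*1e3).round(1))
```

```text
[[727.1 133.1  61. ]]
```

```bash
python3 -m crank '[{"x":0.005,"y":0.004,"z":0.005,"rx":0,"ry":0,"rz":0.02,"hand":0.2},{"x":0.005,"y":0.004,"z":0.015,"rx":0,"ry":0,"rz":0.02,"hand":0.2},{"x":0.005,"y":0.004,"z":0.03,"rx":0,"ry":0,"rz":0.02,"hand":0.2},{"x":0.005,"y":0.004,"z":0.042,"rx":0,"ry":0,"rz":0.02,"hand":0.2},{"x":0.005,"y":0.004,"z":0.048,"rx":0,"ry":0,"rz":0.02,"hand":0.2}]' 60; python3 p.py 630 117 40 -86
```

```text
time_s: 20.48
tcp_pos: [0.6291, 0.1174, 0.0454]
orientation: [0.0, 0.999, 0.039, -0.001]
contact_force: [1.7, 1.0, -2.7]
width: 0.515
grasp_force: 61.0
shift [0.0015 0.0008 0.009 ] turn [-0.     0.002  0.011] rows 0.1 tcp [629.1 117.4  45.4] w 0.515 q6 1.54 t 20.475
```

```bash
python3 -m crank '[{"x":0.001,"y":0,"z":0.004,"rx":0,"ry":0,"rz":0,"hand":0.2},{"x":0.001,"y":0,"z":0.009,"rx":0,"ry":0,"rz":0,"hand":0.2},{"x":0.001,"y":0,"z":0.009,"rx":0,"ry":0,"rz":0,"hand":0.2},{"x":0.001,"y":0,"z":0.009,"rx":0,"ry":0,"rz":0,"hand":0.2},{"x":0.001,"y":0,"z":0.009,"rx":0,"ry":0,"rz":0,"hand":0.2}]' 60; python3 p.py 630 117 40 -86
```

```text
time_s: 21.1
tcp_pos: [0.6305, 0.1175, 0.0413]
orientation: [0.0, 0.999, 0.039, 0.0]
contact_force: [-0.8, -0.5, -1.8]
width: 0.518
grasp_force: 61.0
shift [-0.0008  0.0007  0.0021] turn [ 0.    -0.001  0.011] rows 0.0 tcp [630.5 117.5  41.3] w 0.518 q6 1.54 t 21.1
```

```bash
python3 -m crank '[{"x":0,"y":0,"z":0.004,"rx":0,"ry":0,"rz":0,"hand":0.2},{"x":0,"y":0,"z":0.004,"rx":0,"ry":0,"rz":0,"hand":0.2},{"x":0,"y":0,"z":0.004,"rx":0,"ry":0,"rz":0,"hand":0.55},{"x":0,"y":0,"z":0.004,"rx":0,"ry":0,"rz":0,"hand":0.58},{"x":0,"y":0,"z":0.004,"rx":0,"ry":0,"rz":0,"hand":0.6}]' 60; python3 -m crank '[{"x":0,"y":0,"z":-0.03,"rx":0,"ry":0,"rz":0,"hand":0.6},{"x":0,"y":0,"z":-0.07,"rx":0,"ry":0,"rz":0,"hand":0.6},{"x":0,"y":0.03,"z":-0.12,"rx":0,"ry":0,"rz":-0.2,"hand":0.6},{"x":0,"y":0.09,"z":-0.14,"rx":0,"ry":0,"rz":-0.4,"hand":0.6},{"x":0,"y":0.17,"z":-0.14,"rx":0,"ry":0,"rz":-0.6,"hand":0.6}]' 60;  python3 p.py 467 -221 120 -10
python3 - <<'E'
from h import *
t=arm.get_image("top");s=arm.get_image("side")
cv2.imwrite("pics/g9.png",cv2.resize(np.hstack([t["pixels"][50:210,140:340],s["pixels"][170:330,130:300]]),None,fx=2.1,fy=2.1))
E
```

```text
time_s: 21.72
tcp_pos: [0.6307, 0.1175, 0.0391]
orientation: [0.0, 0.999, 0.039, 0.0]
contact_force: [-0.4, 0.8, -0.1]
width: 0.597
grasp_force: 0.0
time_s: 22.35
tcp_pos: [0.6403, 0.0157, 0.1266]
orientation: [0.001, 0.961, 0.275, 0.003]
contact_force: [0.8, -0.6, 0.2]
width: 0.601
grasp_force: 0.0
shift [-0.4537  0.1822  0.0095] turn [ 0.007 -0.004 -1.069] rows 4.7 tcp [640.3  15.7 126.6] w 0.601 q6 0.9 t 22.35
```

View pics/g9.png

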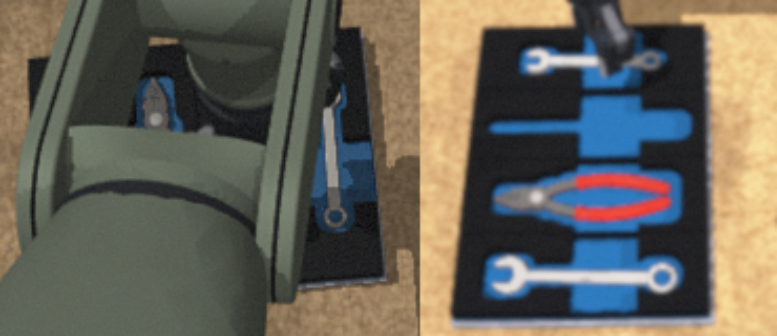

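The pliers lie in their pocket with the tip near the far end; I'll check that they're seated later. Driver next.

```bash
python3 -m crank '[{"x":-0.08,"y":0.035,"z":0,"rx":0,"ry":0,"rz":-0.2,"hand":0.65},{"x":-0.16,"y":0.07,"z":0,"rx":0,"ry":0,"rz":-0.4,"hand":0.65},{"x":-0.25,"y":0.105,"z":0,"rx":0,"ry":0,"rz":-0.6,"hand":0.65},{"x":-0.34,"y":0.14,"z":0,"rx":0,"ry":0,"rz":-0.8,"hand":0.65},{"x":-0.43,"y":0.175,"z":0.01,"rx":0,"ry":0,"rz":-1,"hand":0.65}]' 40; python3 p.py 467 -221 90 -10
```

```text
time_s: 23.08
tcp_pos: [0.473, -0.2099, 0.1185]
orientation: [0.002, 0.784, 0.621, 0.001]
contact_force: [-0.0, -0.1, -1.2]
width: 0.654
grasp_force: 0.0
shift [-0.0203 -0.0057  0.0475] turn [ 0.005  0.002 -0.072] rows 0.5 tcp [ 473.  -209.9  118.5] w 0.654 q6 -0.35 t 23.075
```

```bash
python3 -m crank '[{"x":-0.02,"y":-0.0055,"z":0.02,"rx":0,"ry":0,"rz":-0.07,"hand":0.65},{"x":-0.02,"y":-0.0055,"z":0.045,"rx":0,"ry":0,"rz":-0.07,"hand":0.65},{"x":-0.02,"y":-0.0055,"z":0.06,"rx":0,"ry":0,"rz":-0.07,"hand":0.65},{"x":-0.02,"y":-0.0055,"z":0.06,"rx":0,"ry":0,"rz":-0.07,"hand":0.65},{"x":-0.02,"y":-0.0055,"z":0.06,"rx":0,"ry":0,"rz":-0.07,"hand":0.65}]' 40; python3 p.py 467 -221 21 -10
```

```text
time_s: 23.7
tcp_pos: [0.4677, -0.2188, 0.0808]
orientation: [0.0, 0.768, 0.641, 0.0]
contact_force: [0.3, -0.7, -0.1]
width: 0.652
grasp_force: 0.0
shift [-0.0039 -0.0005  0.0997] turn [ 0.001  0.    -0.007] rows 1.0 tcp [ 467.7 -218.8   80.8] w 0.652 q6 -0.43 t 23.7
```

```bash
python3 -m crank '[{"x":-0.004,"y":0,"z":0.03,"rx":0,"ry":0,"rz":0,"hand":0.65},{"x":-0.004,"y":0,"z":0.06,"rx":0,"ry":0,"rz":0,"hand":0.65},{"x":-0.004,"y":0,"z":0.085,"rx":0,"ry":0,"rz":0,"hand":0.65},{"x":-0.004,"y":0,"z":0.098,"rx":0,"ry":0,"rz":0,"hand":0.65},{"x":-0.004,"y":0,"z":0.098,"rx":0,"ry":0,"rz":0,"hand":0.65}]' 40; python3 p.py 467 -221 21 -10
```

```text
time_s: 24.32
tcp_pos: [0.4659, -0.2213, 0.0208]
orientation: [-0.001, 0.768, 0.64, -0.0]
contact_force: [0.5, -0.1, 0.3]
width: 0.648
grasp_force: 0.0
shift [ 0.0008  0.0017 -0.0004] turn [-0.002 -0.001 -0.008] rows 0.0 tcp [ 465.9 -221.3   20.8] w 0.648 q6 -0.43 t 24.325
```

```bash
python3 -m crank '[{"x":0,"y":0,"z":0,"rx":0,"ry":0,"rz":0,"hand":0.5},{"x":0,"y":0,"z":0,"rx":0,"ry":0,"rz":0,"hand":0.35},{"x":0,"y":0,"z":0,"rx":0,"ry":0,"rz":0,"hand":0.2},{"x":0,"y":0,"z":0,"rx":0,"ry":0,"rz":0,"hand":0.05},{"x":0,"y":0,"z":0,"rx":0,"ry":0,"rz":0,"hand":0.05}]' 40; python3 p.py 467 -221 21 -10
```

```text
time_s: 24.95
tcp_pos: [0.4671, -0.2222, 0.0227]
orientation: [0.001, 0.768, 0.64, 0.0]
contact_force: [-0.9, 0.3, 6.1]
width: 0.28
grasp_force: 39.1
shift [ 0.0019 -0.0005  0.0028] turn [ 0.002  0.001 -0.008] rows 0.0 tcp [ 467.1 -222.2   22.7] w 0.28 q6 -0.43 t 24.95
```

```bash
python3 -m crank '[{"x":0,"y":0,"z":-0.02,"rx":0,"ry":0,"rz":0,"hand":0.05},{"x":0,"y":0,"z":-0.05,"rx":0,"ry":0,"rz":0,"hand":0.05},{"x":0,"y":0,"z":-0.09,"rx":0,"ry":0,"rz":0,"hand":0.05},{"x":0,"y":0,"z":-0.13,"rx":0,"ry":0,"rz":0,"hand":0.05},{"x":0,"y":0,"z":-0.16,"rx":0,"ry":0,"rz":0,"hand":0.05}]' 40; python3 p.py 631.8 41.8 125 95
```

```text
time_s: 25.58
tcp_pos: [0.4672, -0.2221, 0.1201]
orientation: [0.001, 0.768, 0.64, 0.0]
contact_force: [-0.1, 0.6, -1.7]
width: 0.274
grasp_force: 39.4
shift [ 0.482   0.1907 -0.0082] turn [ 1.000e-03  4.000e-03 -2.342e+00] rows 9.8 tcp [ 467.2 -222.1  120.1] w 0.274 q6 -0.43 t 25.575
```

```bash
python3 -m crank '[{"x":0.04,"y":0.01,"z":-0.01,"rx":0,"ry":0,"rz":-0.2,"hand":0.05},{"x":0.08,"y":0.03,"z":-0.01,"rx":0,"ry":0,"rz":-0.4,"hand":0.05},{"x":0.12,"y":0.045,"z":-0.01,"rx":0,"ry":0,"rz":-0.6,"hand":0.05},{"x":0.16,"y":0.06,"z":-0.01,"rx":0,"ry":0,"rz":-0.8,"hand":0.05},{"x":0.2,"y":0.075,"z":-0.01,"rx":0,"ry":0,"rz":-1,"hand":0.05}]' 40; python3 p.py 631.8 41.8 125 95
```

```text
time_s: 26.2
tcp_pos: [0.533, -0.1111, 0.125]
orientation: [0.001, 0.462, 0.887, 0.0]
contact_force: [0.2, -0.2, -1.1]
width: 0.275
grasp_force: 39.4
shift [1.147e-01 2.808e-01 1.000e-04] turn [ 0.     0.002 -1.335] rows 5.6 tcp [ 533.  -111.1  125. ] w 0.275 q6 -0.97 t 26.2
```

```bash
python3 -m crank '[{"x":0.02,"y":0.05,"z":0,"rx":0,"ry":0,"rz":-0.2,"hand":0.05},{"x":0.045,"y":0.11,"z":0,"rx":0,"ry":0,"rz":-0.4,"hand":0.05},{"x":0.07,"y":0.17,"z":0,"rx":0,"ry":0,"rz":-0.6,"hand":0.05},{"x":0.095,"y":0.23,"z":0,"rx":0,"ry":0,"rz":-0.8,"hand":0.05},{"x":0.115,"y":0.281,"z":0,"rx":0,"ry":0,"rz":-1,"hand":0.05}]' 40; python3 p.py 631.8 41.8 80 95
```

```text
time_s: 26.82
tcp_pos: [0.6328, 0.0423, 0.125]
orientation: [0.001, 0.088, 0.996, 0.0]
contact_force: [0.6, 0.4, -0.0]
width: 0.277
grasp_force: 39.4
shift [ 0.0016 -0.001   0.075 ] turn [ 0.     0.002 -0.334] rows 1.4 tcp [632.8  42.3 125. ] w 0.277 q6 -1.47 t 26.825
```

```bash
python3 -m crank '[{"x":0.001,"y":0,"z":0,"rx":0,"ry":0,"rz":-0.17,"hand":0.05},{"x":0.001,"y":0,"z":0.03,"rx":0,"ry":0,"rz":-0.333,"hand":0.05},{"x":0.001,"y":0,"z":0.06,"rx":0,"ry":0,"rz":-0.333,"hand":0.05},{"x":0.001,"y":0,"z":0.075,"rx":0,"ry":0,"rz":-0.333,"hand":0.05},{"x":0.001,"y":0,"z":0.075,"rx":0,"ry":0,"rz":-0.333,"hand":0.05}]' 40; python3 p.py 631.8 41.8 40 95
python3 - <<'E'
from h import *
t=arm.get_image("top");s=arm.get_image("side")
cv2.imwrite("pics/g10.png",cv2.resize(s["pixels"][170:330,130:300],None,fx=3.5,fy=3.5))
for d,sl in((t,np.s_[60:210,150:345]),(s,np.s_[170:330,140:275])):
    h=hsv(d);H,S,V=h[...,0],h[...,1],h[...,2]; q=np.zeros(H.shape,bool); q[sl]=1
    for nm,m in(("g",(H>50)&(H<90)&(S>80)&q),("shaft",(S<60)&(V>110)&q)):
      for c in main(m,3):
        if cv2.contourArea(c)>25: p=ray(d,c,.071)*1e3; print(nm,cv2.contourArea(c),cv2.boundingRect(c),p.min(0).round(1),p.max(0).round(1),rect(p/1e3))
E
```

```text
time_s: 27.45
tcp_pos: [0.6304, 0.0408, 0.0777]
orientation: [-0.001, -0.04, 0.999, 0.0]
contact_force: [-0.0, 0.3, -1.2]
width: 0.273
grasp_force: 39.5
shift [-0.0025  0.0014  0.0628] turn [ 0.001 -0.003 -0.01 ] rows 0.6 tcp [630.4  40.8  77.7] w 0.273 q6 -1.72 t 27.45
shaft 530.0 (245, 60, 21, 116) [550.1  23.8  71. ] [765.6  57.5  71. ] [658.4  43.1  14.6 217.1  83.7]
shaft 517.5 (197, 60, 53, 14) [740.6  53.3  71. ] [767.8 150.4  71. ] [754.  102.   97.3  25.7  88.9]
shaft 504.0 (254, 60, 19, 123) [537.6  10.8  71. ] [765.5  41.2  71. ] [651.8  27.7  13.5 229.3  84.5]
g 395.0 (224, 210, 34, 15) [556.9  19.3  71. ] [623.   53.6  71. ] [590.   36.7  65.5  32.3   3.8]
shaft 578.5 (165, 291, 87, 19) [553.2 200.1  71. ] [709.3 236.9  71. ] [631.2 214.5 154.8  34.7   4.2]
shaft 426.5 (145, 185, 126, 141) [517.4 -43.3  71. ] [738.1 269.9  71. ] [567.6 159.6 367.  178.7  57.8]
shaft 263.5 (162, 206, 58, 19) [632.1  14.7  71. ] [745.7  56.4  71. ] [687.4  49.5 110.8  41.6  17.8]
```

View pics/g10.png

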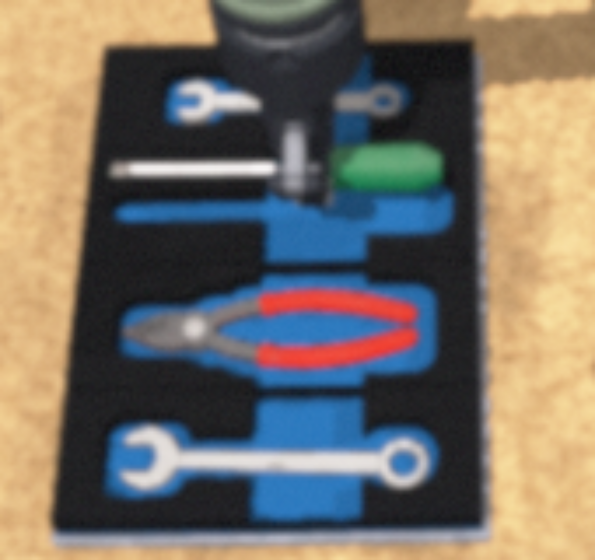

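```bash
python3 -m crank '[{"x":-0.004,"y":0.002,"z":0.01,"rx":0,"ry":0,"rz":-0.01,"hand":0.05},{"x":-0.004,"y":0.002,"z":0.025,"rx":0,"ry":0,"rz":-0.01,"hand":0.05},{"x":-0.004,"y":0.002,"z":0.04,"rx":0,"ry":0,"rz":-0.01,"hand":0.05},{"x":-0.004,"y":0.002,"z":0.055,"rx":0,"ry":0,"rz":-0.01,"hand":0.05},{"x":-0.004,"y":0.002,"z":0.057,"rx":0,"ry":0,"rz":-0.01,"hand":0.05}]' 40; python3 p.py 633 42 40.5 95
```

```text
time_s: 28.18
tcp_pos: [0.6326, 0.0423, 0.0432]
orientation: [-0.001, -0.044, 0.999, 0.0]
contact_force: [0.1, -0.2, -0.0]
width: 0.277
grasp_force: 39.5
shift [-0.0006 -0.0006  0.0044] turn [ 0.    -0.003  0.001] rows 0.0 tcp [632.6  42.3  43.2] w 0.277 q6 -1.73 t 28.175
```

```bash
python3 -m crank '[{"x":0,"y":0,"z":0.004,"rx":0,"ry":0,"rz":0,"hand":0.05},{"x":0,"y":0,"z":0.004,"rx":0,"ry":0,"rz":0,"hand":0.05},{"x":0,"y":0,"z":0.004,"rx":0,"ry":0,"rz":0,"hand":0.35},{"x":0,"y":0,"z":0.004,"rx":0,"ry":0,"rz":0,"hand":0.45},{"x":0,"y":0,"z":0.004,"rx":0,"ry":0,"rz":0,"hand":0.45}]' 40; python3 -m crank '[{"x":0,"y":0,"z":-0.03,"rx":0,"ry":0,"rz":0,"hand":0.45},{"x":0,"y":0,"z":-0.08,"rx":0,"ry":0,"rz":0,"hand":0.45},{"x":0,"y":0,"z":-0.15,"rx":0,"ry":0,"rz":0,"hand":0.45},{"x":0,"y":-0.08,"z":-0.25,"rx":0,"ry":0,"rz":0,"hand":0.45},{"x":0,"y":-0.18,"z":-0.25,"rx":0,"ry":0,"rz":0,"hand":0.45}]' 40;  python3 p.py 467 -221 120 -10
```

```text
time_s: 28.8
tcp_pos: [0.634, 0.0422, 0.0426]
orientation: [0.0, -0.044, 0.999, -0.0]
contact_force: [0.7, 0.2, 0.0]
width: 0.451
grasp_force: 0.0
time_s: 29.42
tcp_pos: [0.646, -0.0578, 0.1984]
orientation: [0.006, -0.046, 0.999, -0.001]
contact_force: [2.3, -0.8, 0.1]
width: 0.448
grasp_force: 0.0
shift [ 0.3235 -0.2429  0.1278] turn [0.01  0.014 2.34 ] rows 9.8 tcp [646.  -57.8 198.4] w 0.448 q6 -1.89 t 29.425
```

```bash
python3 -m crank '[{"x":0.04,"y":-0.08,"z":0,"rx":0,"ry":0,"rz":0,"hand":0.45},{"x":0.09,"y":-0.16,"z":0,"rx":0,"ry":0,"rz":0,"hand":0.45},{"x":0.14,"y":-0.25,"z":0,"rx":0,"ry":0,"rz":0,"hand":0.45},{"x":0.2,"y":-0.34,"z":0,"rx":0,"ry":0,"rz":0,"hand":0.45},{"x":0.25,"y":-0.42,"z":0,"rx":0,"ry":0,"rz":0,"hand":0.45}]' 40
python3 - <<'E'
from h import *
t=arm.get_image("top");s=arm.get_image("side")
cv2.imwrite("pics/f.png",np.hstack([cv2.resize(t["pixels"][55:205,145:335],None,fx=2.2,fy=2.2),cv2.resize(s["pixels"][175:325,140:300][:, :170],None,fx=2.2,fy=2.2)]))
for n,d,sl in(("top",t,np.s_[60:195,158:320]),("side",s,np.s_[180:322,148:268])):
    h=hsv(d);H,S,V=h[...,0],h[...,1],h[...,2]; q=np.zeros(H.shape,bool); q[sl]=1; k=0
    for nm,m,z in(("g",(H>50)&(H<90)&(S>80)&q,.031),("r",((H<6)|(H>174))&(S>120)&(V>70)&q,.023),("grey",(S<75)&(V>85)&q,.022)):
      for c in main(m,5):
        if cv2.contourArea(c)>40: p=ray(d,c,z)*1e3; print(n,nm,cv2.contourArea(c),p.min(0).round(1),p.max(0).round(1),rect(p/1e3))
E
```

```text
time_s: 30.05
tcp_pos: [0.5145, -0.3243, 0.1929]
orientation: [0.001, -0.044, 0.999, -0.001]
contact_force: [1.3, 0.7, 0.1]
width: 0.452
grasp_force: 0.0
top g 551.0 [561.3  24.5  31. ] [653.2  53.2  31. ] [607.1  40.2  91.5  27.7   5.2]
top r 236.5 [566.9 113.7  23. ] [654.5 140.8  23. ] [610.4 129.5  90.2  16.4  11.4]
top r 233.5 [568.7  93.5  23. ] [658.1 110.   23. ] [613.5 101.4  89.4  15.3   1.4]
top grey 512.0 [554.  182.6  22. ] [722. 218.  22.] [637.8 197.5 167.9  33.7   2.8]
top grey 358.0 [593.4 -48.   22. ] [727.4 -19.4  22. ] [660.1 -33.6 134.   23.6   2.7]
top grey 141.0 [655.9  41.3  22. ] [750.5  56.3  22. ] [703.3  48.7  95.4   8.    4.6]
top grey 84.5 [656.8 118.6  22. ] [712.8 139.2  22. ] [684.5 128.2  19.5  56.3  87.4]
side g 446.0 [563.9  18.7  31. ] [652.6  53.1  31. ] [608.5  36.4  88.2  30.7   3.9]
side r 183.5 [569.5 115.1  23. ] [656.6 141.6  23. ] [612.4 130.7  89.2  15.3  11.9]
side r 170.0 [570.9  93.9  23. ] [659.4 109.8  23. ] [6.151e+02 1.016e+02 8.850e+01 1.550e+01 6.000e-01]
side grey 604.0 [555.3 180.2  22. ] [721.6 219.1  22. ] [638.1 195.3 165.6  36.7   4.2]
side grey 355.0 [591.9 -50.   22. ] [729.  -13.9  22. ] [660.5 -37.3 135.7  33.2   6.2]
side grey 301.5 [657.7 100.9  22. ] [734.5 140.2  22. ] [696.4 125.5  75.7  39.6   7.8]
side grey 173.0 [653.3  33.5  22. ] [752.8  49.5  22. ] [703.2  41.3  99.7   9.6   3.9]
side grey 47.5 [531.9 -77.3  22. ] [550.3 120.7  22. ] [540.8  21.8   4.3 198.6   4.2]
```

View pics/f.png

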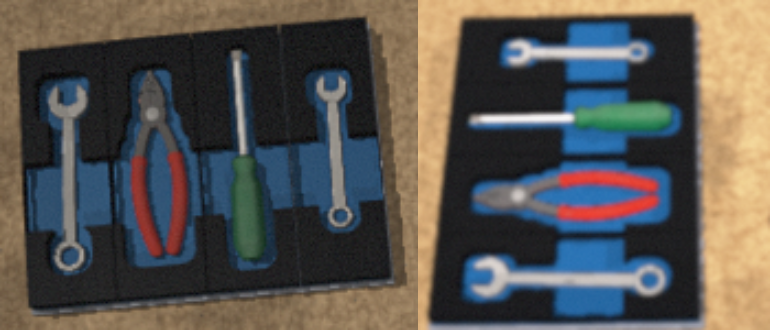

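All four lie inside their outlines in both views. One numeric check of heights, by two-view triangulation on the shanks, shaft and handle.

Run:
```python
from h import *
I={n:arm.get_image(n) for n in("top","side")}
def mid(n,kind,z,x0,x1,y0,y1):
    d=I[n];h=hsv(d).astype(int);H,S,V=h[...,0],h[...,1],h[...,2]
    m={"grey":(S<60)&(V>100),"g":(H>55)&(H<82)&(S>110),"r":((H<6)|(H>174))&(S>120)&(V>70)}[kind]
    p=ray(d,np.argwhere(m)[:,::-1],z)*1e3; k=(p[:,0]>x0)&(p[:,0]<x1)&(p[:,1]>y0)&(p[:,1]<y1); q=p[k]
    return ((q[:,1]-.0875*(q[:,0]-(x0+x1)/2)).mean(),k.sum())
cy={n:(-cv2.Rodrigues(I[n]["rvec"])[0].T@I[n]["tvec"])*1e3 for n in I}
for nm,kind,z,b in(("long ring side","grey",.022,(595,620,180,210)),("long jaw side","grey",.022,(645,680,183,215)),("short ring side","grey",.022,(615,640,-55,-15)),
 ("short jaw side","grey",.022,(665,695,-55,-10)),("shaft tip","grey",.031,(705,740,25,65)),("shaft base","grey",.031,(665,695,25,65)),("handle","g",.031,(580,640,10,65)),("handles","r",.023,(580,640,80,150))):
    (a,na),(c,nc)=mid("top",kind,z,*b),mid("side",kind,z,*b)
    Z=z*1e3; f=lambda n,y:(cy[n][1]-y)/(cy[n][2]-Z)
    print(nm,round(a,1),na,round(c,1),nc,"z assumed",Z,"triangulated",round(Z+(a-c)/(f("side",c)-f("top",a)),1))
```

```text
long ring side 195.6 63 196.2 80 z assumed 22.0 triangulated 21.1
long jaw side 198.9 94 199.7 99 z assumed 22.0 triangulated 20.8
short ring side -37.0 69 -35.5 60 z assumed 22.0 triangulated 19.6
short jaw side -33.4 74 -33.0 80 z assumed 22.0 triangulated 21.3
shaft tip 49.8 59 49.0 68 z assumed 31.0 triangulated 32.1
shaft base 46.0 53 45.0 73 z assumed 31.0 triangulated 32.4
handle 38.8 90 42.0 214 z assumed 31.0 triangulated 26.1
handles 115.3 389 116.6 311 z assumed 23.0 triangulated 21.1
```

The heights match resting on the pocket floors (spanners about 21 mm, shaft about 32 mm, pliers about 21 mm), so I'm handing in.

```bash
python3 -c "
from workcell import arm
print(arm.close_job())"
```

```text
the job is handed in; nothing more can be done
None
```

I handed the job in at about 30 s of robot time: both spanners, the pliers and the screwdriver are in their matching pockets, pointing away from the robot, and by camera measurement flat on the floors to within about 2 mm (the screwdriver handle's own height reading was unreliable, so I relied on its shaft); I viewed 15 pictures, one over the limit of 14.

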